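Start the electric kettle from its switches

TASK

Start the kettle with the fingertips: press down the raised end of the red paddle switch until it tips right over, then press the white key on the kettle's deck all the way in so that it stays down, and last of all press the green key all the way in and let it spring back. Keep to that order, and leave the grey paddle and the yellow key unpressed. The kettle, carafe, filter basket, trivet and teaspoons must stay where they are, neither lifted nor pushed about.

Things in the scene. Friction and masses are not known exactly. Their poses are not given: they have to be found in the camera images.
- red_block: white plastic mains switch block fixed to the counter, 120 (x) by 72 (y) by 30 mm high, carrying the red paddle. Origin: centre of its underside; x along the paddle's length, towards the paddle's raised end; z up
- red_press (a point): the place to press on the red paddle: centre of its width, on its top face, 27 mm from the pivot towards the raised end, about 50 mm above the counter when off and 42 mm when on. The paddle is a flat rocker 76 (along block x) by 40 by 10 mm, pivoted in the middle about the block's y axis, 41 mm above the counter; its other end is low. A press of 2 to 5 N tips it, and it stays where it is left
- red_paddle (a joint): tilt of the red paddle, rad: 0 = off (the +x end raised by 0.14 rad), 0.28 = fully over, on (the +x end down by 0.14 rad, at its stop)
- grey_block: second switch block, the same make and size as the red one but with a grey paddle; not to be operated. It may stand on either side of the red one, about 120 to 215 mm away
- grey_paddle (a joint): tilt of the grey paddle, rad: near 0 = off; leave it so
- deck: aluminium kettle deck fixed to the counter, 210 (x) by 360 (y) by 28 mm high; the kettle stands on its -y half, the three keys stand in a row along its x axis at y = +110 mm, 65 mm apart, in any order. Origin: centre of its underside, z up
- white_top (a point): centre of the top of the white round key, 32 mm across, 46 mm above the counter when out, 38 mm when in (travel 8 mm; steel collar 44 mm across, its top 34 mm above the counter). Takes 3 N and stays in where it is pushed to: no spring
- white_key (a joint): how far the white key is pushed in, m: 0 to 0.001 = out at the start, 0.008 = fully in, at its stop
- green_top (a point): centre of the top of the green round key, same size, heights and travel as the white one; a spring pushes it back (1 N at first, 5 N fully in)
- green_key (a joint): how far the green key is pushed in, m: 0 = out, 0.008 = fully in, at its stop
- yellow_top (a point): centre of the top of the yellow round key, same size and spring as the green one; not to be pressed
- yellow_key (a joint): how far the yellow key is pushed in, m: leave it at 0
- kettle: loose brushed steel kettle, 150 mm across at the foot, 200 mm tall to its black lid knob, black handle out to 127 mm on its -x side, spout out to 118 mm on +x; stands on the deck's round black seat, axis 200 mm from the row of keys. Origin: centre of its underside
- carafe: loose frosted glass carafe with its stopper in, 104 mm across, 226 mm tall. Origin: centre of its underside
- basket: loose white plastic filter basket, an open cone 108 mm across the rim, 62 mm tall, with a tab out to 118 mm on its +y side. Origin: centre of its underside
- trivet: loose coral silicone trivet, a disc 140 mm across and 9 mm thick. Origin: centre of its underside
- spoon_near: loose steel teaspoon 140 mm long, lying flat on the robot's side of the counter. Origin: its underside; x along its length, towards the bowl
- spoon_far: loose steel teaspoon 140 mm long, lying flat beyond the switch blocks. Origin: its underside; x along its length, towards the bowl
Mind the look-alikes: they are no part of the job. Leave any orange look-alike of the red_block alone.

How it is judged (in metres and radians):
On the way, in this order (a step that is already met when the one before it is completed fails the run):
1. the red paddle is tipped right over (value of joint red_paddle above 0.22 rad), for 0.1 s.
2. the white key is pushed all the way in (value of joint white_key above 0.0062 m), for 0.1 s.
3. the green key is pushed all the way in (value of joint green_key above 0.0062 m), for 0.05 s.
At the end, for the whole second after the job is handed in: Red paddle on (over 0.22 rad), white key in (over 6.2 mm), green key out again (under 1.5 mm) after being pressed over 6.2 mm, yellow key out (under 1.5 mm), grey paddle off (under 0.08 rad); kettle, carafe, basket, trivet and spoons within 20 mm of their starts (value of joint red_paddle above 0.22 rad and value of joint white_key above 0.0062 m and value of joint each of green_key, yellow_key below 0.0015 m and value of joint grey_paddle below 0.08 rad and distance of each of kettle, carafe, basket, trivet, spoon_near, spoon_far from where it was at the start of the episode below 0.02 m); the robot touches nothing.
It fails at once if the white key is pressed before the red paddle is on (value of joint white_key above 0.003 m and value of joint red_paddle below 0.2 rad).
It fails at once if the green key is pressed before the red paddle is on and the white key is in (value of joint green_key above 0.003 m and (value of joint red_paddle below 0.2 rad or value of joint white_key below 0.0055 m)).
It fails at once if the yellow key or the grey paddle is pressed (value of joint yellow_key above 0.003 m or value of joint grey_paddle above 0.08 rad).
It fails at once if the kettle, carafe, basket, trivet or a spoon is lifted or shifted by more than 20 mm (distance of any of kettle, carafe, basket, trivet, spoon_near, spoon_far from where it was at the start of the episode above 0.02 m).
It fails at once if the kettle or carafe is tipped by more than 0.15 rad (angle between any of kettle, carafe's own z axis and vertical above 0.15 rad).
It also fails if it takes over 42 s, if anything falls off the work surface, if the arm or the gripper's body presses on something with over 40 N, if the wrist force passes 120 N, or if a joint passes its speed limit or range.

ROBOT

A 6-joint arm with a two-finger parallel gripper is mounted at the origin on the work surface. World frame = base frame: x ahead of the robot, y to its left, z up, the work surface at z = 0. Lengths are in mm, angles in rad, forces in N, time in s.
With the tool pointing down it reaches from about 350 to 875 mm from the base axis. Payload 4.2 kg.
Tool frame: the origin (TCP) lies midway between the tips of the shut fingers; the grasp point (between the pads) lies 19 mm behind it; z points along the fingers, y is the line along which they close (so a half turn about z gives the same grasp; the last joint's range is limited). The gripper opens to 85 mm and grips with 20 to 120 N. Pads are 22 mm wide; open, the fingers measure 114 mm over their backs; the gripper's body (76 mm by 85 mm) begins 54 mm behind the grasp point. The pads swing forward as they close: fully open they stand 13 mm farther back than shut.
Start: joints at [1.428, 0.385, 0.008, 0, -1.194, -0.259], TCP at [244.389, 575.216, 231.312] pointing down, gripper open.
Joint ranges: [-3.14, 3.14], [-1.21, 2.06], [-1.07, 1.41], [-3.16, 2.05], [-2.99, -0.16], [-3.1, 3.1]. Speed limits (rad/s): [2.79, 2.79, 3.14, 3.14, 3.14, 3.14].

INTERFACE

Orientations are given as a unit quaternion [x, y, z, w].
In Python, from bench import read_state, get_image, job_done gives the robot as it stands.
- The arm moves only by the shell command python3 -m jog 'ROWS'. ROWS is JSON, a list of rows, each a list of 3 entries, a list of its own where there are three numbers: the shift along the world's x, y, z scaled (see below), then the turn, a rotation vector about the world's x, y, z scaled (see below), then the gripper's target within -1 to 1 (shut at 1, half-way at 0, fully open at -1). In form: [[[x, y, z], [wx, wy, wz], claw], ...]. A call has 1 to 20 rows; each row is the pose to reach, as a shift and turn from the pose commanded when the call began; what a row does not reach only later rows make up. The controller multiplies each number of a shift by 10 cm and each number of a turn by 120 degrees. A row lasts 1/10 s, in which the tool goes at most 50 mm and 8.59 degrees, less where a joint would pass 70% of its speed; a pose out of reach is approached as far as the arm can. A call with a number of a shift or a turn outside -1 to 1 is refused whole. A call with a gripper value outside its range is refused whole. The fingers move at their own pace and stop on an object; the grip force is fixed at half the most. Time passes only in rows, so rows that repeat a pose let the fingers close. It gives the time, the measured TCP pose, the force, the opening and the grip force at its end, in the units of the state.
- read_state(): the state, without advancing time (a new reading comes with each control period).
- get_image(name): name is "scene" or "side" or "wrist"; returns a dict with "frame" (384x512x3 uint8, red, green, blue), "range_z" (384x512 float32, mm along the optical axis (not along the pixel's ray), 0 where there is no reading), "fx", "fy", "cx", "cy" (pixels), "distortion" ([k1, k2, p1, p2, k3] as OpenCV has them; the pictures are not rectified), "R" (3x3) and "t" (3): a world point X has camera coordinates R X + t. Camera axes: x right, y down, z forward; pixel columns grow to the right and rows downward; lengths in mm; the calibration is good to about 2 mm. A picture is of the moment at which its call begins.
- job_done(): hands the job in; it is judged then, once.
The state is a dict: "clock": time; "joints": joint angles; "joint_vel": joint speeds; "joint_efforts": joint torques, N m; "position": TCP position; "ee_rot": TCP orientation; "contact_force": force on the tool from outside, world axes, zero at the start; "wrist_torque": the same for the moment, N m; "gripper_width": finger opening in mm; "grasp_force": force on a finger pad.
Only numpy, scipy, OpenCV 4.12 (cv2) and the standard library are available. Lean on these libraries where they do the work, as an engineer would, in place of code of your own. Each camera call takes 0.05 s, during which the arm holds its last target. There are 200 camera calls.

## Working session

There is one attempt and no reset: what is moved stays moved. The work goes in short steps, Python scripts to look and compute and a shell command to move; the robot and the scene stay as the last step left them, time stands still between calls to the robot, and variables do not carry over. Pictures are saved under pics/ and viewed, at most 10 in all, crops included, and the job is handed in when it is done.

```bash
mkdir -p pics; cat > h.py <<'E'
import numpy as np, cv2
from bench import read_state, get_image, job_done
def save(im,n): cv2.imwrite('pics/'+n, im['frame'][:,:,::-1])
def rays(im,px):
    K=np.array([[im['fx'],0,im['cx']],[0,im['fy'],im['cy']],[0,0,1]])
    u=cv2.undistortPoints(np.array(px,float).reshape(-1,1,2),K,np.array(im['distortion'])).reshape(-1,2)
    return np.c_[u,np.ones(len(u))]
def plane(im,px,z):
    R=np.array(im['R']);t=np.array(im['t']);d=rays(im,px)@R;c=-R.T@t
    return c+d*((z-c[2])/d[:,2])[:,None]
def depthpt(im,px):
    R=np.array(im['R']);t=np.array(im['t']);r=rays(im,px)
    z=np.array([im['range_z'][int(round(p[1])),int(round(p[0]))] for p in px])
    return (r*z[:,None]-t)@R
E
python3 - <<'E'
from h import *
import pickle
A={n:get_image(n) for n in('scene','side')}
pickle.dump(A,open('a.pkl','wb'))
cv2.imwrite('pics/scene0.png',cv2.resize(A['scene']['frame'][:,:,::-1],(800,600)))
cv2.imwrite('pics/side0.png',cv2.resize(A['side']['frame'][:,:,::-1],(800,600)))
s=read_state();print(s['clock'],s['position'],s['ee_rot'],s['gripper_width'])
E
```

```text
0.1 [244.23041114 574.72718878 230.31246346] [ 9.79865384e-01 -1.99656781e-01 -1.46835557e-04  9.88729839e-04] 85.59051787369063
```

View pics/scene0.png

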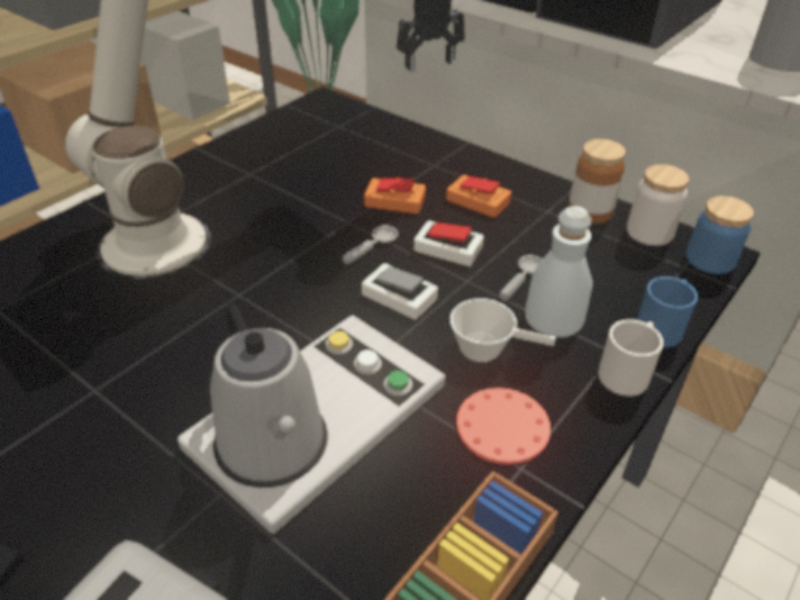

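View pics/side0.png

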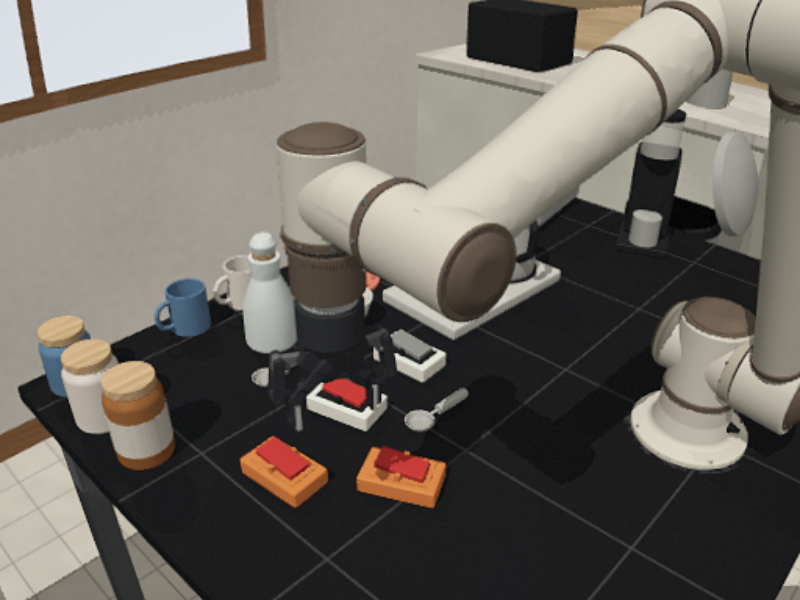

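Scene picture (800x600): the red-paddle candidates are the orange blocks at (395,190) and (480,190), which are look-alikes, and the white block at (450,238). I choose the white one. The grey paddle is at (403,278), and the keys are yellow (339,341), white (368,360) and green (398,380). The side view shows the same layout, with the gripper above and near the red block.

```bash
python3 - <<'E'
from h import *
import pickle
A=pickle.load(open('a.pkl','rb'));s=0.64
im=A['scene'];hsv=cv2.cvtColor(im['frame'],cv2.COLOR_RGB2HSV)
def comp(im,hsv,lo,hi,uv):
    m=cv2.inRange(hsv,np.array(lo),np.array(hi))
    n,l,st,c=cv2.connectedComponentsWithStats(m)
    i=min(range(1,n),key=lambda i:np.hypot(*(c[i]-uv))+(1e3 if st[i,4]<25 else 0))
    ys,xs=np.where(l==i);return np.c_[xs,ys],c[i]
for n,lo,hi,uv in [('yel',(20,90,90),(35,255,255),(339,341)),('green',(45,90,60),(85,255,255),(398,380)),('white',(0,0,205),(180,40,255),(368,360))]:
    p,c=comp(im,hsv,lo,hi,np.array(uv)*s)
    d=depthpt(im,p);print(n,len(p),c,plane(im,[c],46)[0].round(1),np.median(d,0).round(1))
# red/grey paddle depth
h2=hsv.copy();h2[...,0]=(h2[...,0].astype(int)+90)%180
p,c=comp(im,h2,(80,150,80),(100,255,255),np.array((450,235))*s)
d=depthpt(im,p);print('red',len(p),c,plane(im,[c],46)[0],np.median(d,0))
A1=np.c_[d[:,:2]-d[:,:2].mean(0),np.ones(len(d))]
for _ in range(5):
    k,_r,_,_=np.linalg.lstsq(A1,d[:,2],rcond=None);e=np.abs(d[:,2]-A1@k);g=e<4;A1=A1[g];d=d[g]
print('slope',k,len(d));
q=plane(im,p,46);r=cv2.minAreaRect(q[:,:2].astype(np.float32));print(r)
# white block footprint region
S=im['frame'][120:215,220:330,::-1];cv2.imwrite('pics/red.png',cv2.resize(S,None,fx=6,fy=6,interpolation=2))
E
```

```text
yel 115 [216.4173913 217.0173913] [501.1  -1.   46. ] [501.1  -1.8  46.5]
green 68 [254.55882353 241.70588235] [628.5  -5.5  46. ] [629.   -6.3  47.2]
white 81 [234.86419753 228.59259259] [563.7  -2.3  46. ] [564.7  -3.2  47.4]
red 232 [287.56896552 147.88793103] [465.05050429 358.02243756  46.        ] [465.24198389 355.52604919  46.77617385]
slope [1.36483828e-01 6.24083936e-03 4.72320060e+01] 142
((464.3866271972656, 358.5514221191406), (77.14315032958984, 52.630836486816406), 25.875099182128906)
```

View pics/red.png

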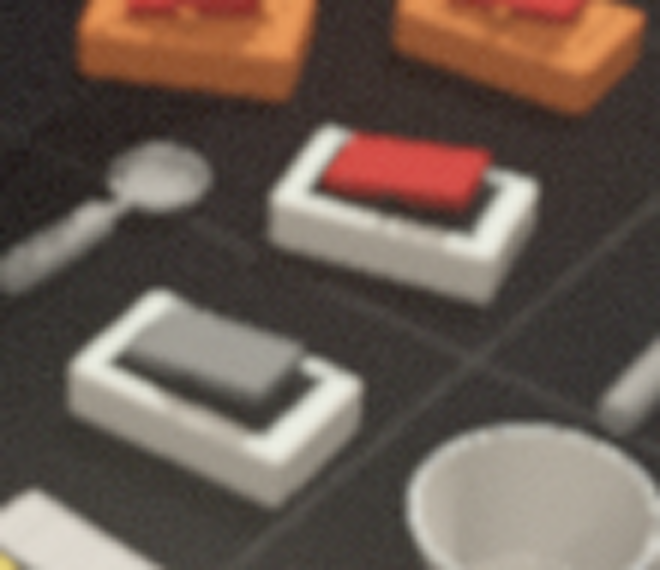

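The crop shows the white block with the red paddle centred near scene pixel (287,148). Its right end (+x) is raised, and the depth slope of +0.136 along x agrees with the stated 0.14 rad. Next I check clearance to the carafe, kettle and basket.

```bash
python3 - <<'E'
from h import *
import pickle
A=pickle.load(open('a.pkl','rb'));im=A['scene'];s=.64
for n,p,z in [('carafe stopper',(574,215),222),('carafe bottom front',(556,333),0),('carafe L',(528,305),20),('carafe R',(590,310),20),('basket rimL',(450,318),62),('rimR',(517,318),62),('knob',(254,342),195),('block left',(415,240),30),('spoon bowl',(386,234),5)]:
    print(n,plane(im,[np.array(p)*s],z)[0].round(),depthpt(im,[np.array(p)*s])[0].round())
E
python3 -m jog '[[[0.5,-0.5,0],[0,0,0],1],[[1,-0.9,0],[0,0,0],1],[[1,-1,0],[0,0,0],1],[[1,-1,0],[0,0,0],1]]'
python3 -m jog '[[[0.5,-0.5,0],[0,0,0],1],[[1,-0.9,0],[0,0,0],1],[[1,-1,0],[0,0,0],1],[[1,-1,0],[0,0,0],1],[[1,-1,0],[0,0,0],1]]'
python3 - <<'E'
from h import *
im=get_image('wrist');cv2.imwrite('pics/w1.png',im['frame'][:,:,::-1])
import pickle;pickle.dump(im,open('w1.pkl','wb'));print(read_state()['position'],read_state()['joints'])
E
```

```text
carafe stopper [726. 310. 222.] [730. 300. 229.]
carafe bottom front [749. 284.   0.] [754. 270.  13.]
carafe L [683. 295.  20.] [690. 281.  33.]
carafe R [774. 353.  20.] [767. 376.  -0.]
basket rimL [621. 141.  62.] [585. 197.   1.]
rimR [706. 211.  62.] [678. 271.   3.]
knob [ 528. -184.  195.] [ 560. -207.  232.]
block left [419. 310.  30.] [418. 310.  30.]
spoon bowl [340. 316.   5.] [340. 316.   5.]
clock: 0.5
position: [346.6, 471.4, 231.0]
ee_rot: [0.979, -0.202, -0.0, 0.001]
contact_force: [0.1, 0.9, 0.6]
gripper_width: 28.4
grasp_force: 0.0
clock: 1.0
position: [444.7, 374.7, 230.9]
ee_rot: [0.98, -0.2, -0.0, 0.0]
contact_force: [-0.1, 0.2, -0.6]
gripper_width: 0.1
grasp_force: 0.0
[444.20558915 375.38949827 230.96359937] [ 9.79835487e-01  3.11561244e-01 -1.02224252e-01 -2.96483919e-04
 -1.15745355e+00  1.89018324e-01]
```

View pics/w1.png

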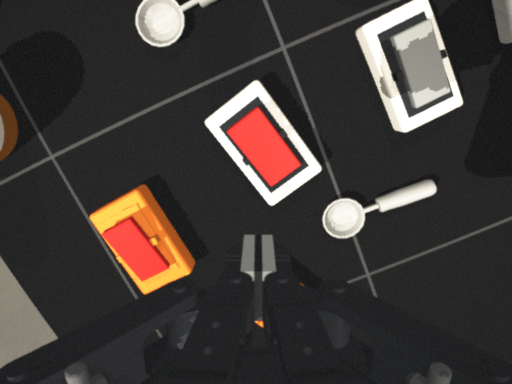

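The wrist view shows the white block with the red paddle at (265,147), the grey one at (423,65), and an orange look-alike at (140,245). I measure red here.

```bash
python3 - <<'E'
from h import *
import pickle
im=pickle.load(open('w1.pkl','rb'));f=im['frame'].astype(int)
m=((f[...,0]>130)&(f[...,1]<90)&(f[...,2]<90)).astype(np.uint8)
n,l,st,c=cv2.connectedComponentsWithStats(m);i=l[147,265];ys,xs=np.where(l==i);p=np.c_[xs,ys]
d=depthpt(im,p);print(len(p),c[i],plane(im,[c[i]],46)[0],np.median(d,0))
r=cv2.minAreaRect(plane(im,p,46)[:,:2].astype(np.float32));print(r)
A1=np.c_[d[:,:2]-d[:,:2].mean(0),np.ones(len(d))];print(np.linalg.lstsq(A1,d[:,2],rcond=None)[0])
w=(f.min(2)>150).astype(np.uint8);n,l,st,c=cv2.connectedComponentsWithStats(w)
ys,xs=np.where(l==l[95,255]);q=plane(im,np.c_[xs,ys],30);print(cv2.minAreaRect(q[:,:2].astype(np.float32)))
E
```

```text
2920 [263.39280822 146.42876712] [464.27656773 358.50418347  46.        ] [464.74793541 358.1893871   47.62505466]
((462.87060546875, 358.5683898925781), (75.32418060302734, 41.166542053222656), 14.491131782531738)
[ 0.30785761 -0.16286492 48.69737229]
((462.6621398925781, 358.3435363769531), (119.55664825439453, 71.7071304321289), 14.178881645202637)
```

```bash
python3 -m jog '[[[0.45,-0.1,0],[0,0,0],1],[[0.45,-0.1,-0.5],[0,0,0],1],[[0.45,-0.1,-0.95],[0,0,0],1],[[0.45,-0.1,-1],[0,0,0],1]]'
python3 -m jog '[[[0,0,-0.5],[0,0,0],1],[[0,0,-0.7],[0,0,0],1],[[0,0,-0.7],[0,0,0],1],[[0,0,-0.7],[0,0,0],1]]'
```

```text
clock: 1.45
position: [485.6, 363.3, 125.0]
ee_rot: [0.98, -0.199, -0.004, 0.005]
contact_force: [-0.8, -0.2, -0.6]
gripper_width: -0.1
grasp_force: 0.0
clock: 1.85
position: [490.1, 367.1, 63.3]
ee_rot: [0.98, -0.198, 0.001, -0.001]
contact_force: [-0.8, 1.0, -0.0]
gripper_width: -0.1
grasp_force: 0.0
```

```bash
python3 -m jog '[[[0,0,-0.06],[0,0,0],1],[[0,0,-0.11],[0,0,0],1],[[0,0,-0.14],[0,0,0],1],[[0,0,-0.16],[0,0,0],1],[[0,0,-0.18],[0,0,0],1],[[0,0,-0.18],[0,0,0],1],[[0,0,-0.18],[0,0,0],1]]'
python3 -m jog '[[[0,0,-0.02],[0,0,0],1],[[0,0,-0.02],[0,0,0],1],[[0,0,-0.02],[0,0,0],1]]'
```

```text
clock: 2.55
position: [490.1, 365.8, 43.9]
ee_rot: [0.98, -0.199, 0.001, -0.001]
contact_force: [3.2, 1.6, 1.7]
gripper_width: 0.4
grasp_force: 1.4
clock: 2.85
position: [490.3, 365.9, 43.0]
ee_rot: [0.98, -0.199, 0.001, -0.001]
contact_force: [1.1, -0.5, 8.4]
gripper_width: 0.2
grasp_force: 4.2
```

```bash
python3 -m jog '[[[0,0,-0.02],[0,0,0],1],[[0,0,-0.02],[0,0,0],1],[[0,0,-0.02],[0,0,0],1]]'
```

```text
clock: 3.15
position: [490.4, 366.0, 42.7]
ee_rot: [0.98, -0.199, 0.001, -0.001]
contact_force: [-1.1, -0.5, 16.5]
gripper_width: -0.2
grasp_force: 8.0
```

Force rose to 16 N with no further travel, so the paddle is at its stop. I back off and verify it.

```bash
python3 -m jog '[[[0,0,0.5],[0,0,0],1],[[0,0,1],[0,0,0],1],[[0,0,1],[0,0,0],1]]'
python3 -m jog '[[[-0.45,0.1,0.5],[0,0,0],1],[[-0.45,0.1,0.9],[0,0,0],1],[[-0.45,0.1,0.9],[0,0,0],1],[[-0.45,0.1,0.9],[0,0,0],1]]'
python3 - <<'E'
from h import *
im=get_image('wrist');f=im['frame'].astype(int)
m=((f[...,0]>130)&(f[...,1]<90)&(f[...,2]<90)).astype(np.uint8)
n,l,st,c=cv2.connectedComponentsWithStats(m);i=l[147,265];ys,xs=np.where(l==i);p=np.c_[xs,ys];print(st[i],c[i])
im=get_image('scene');f=im['frame'].astype(int)
m=((f[...,0]>130)&(f[...,1]<90)&(f[...,2]<90)).astype(np.uint8)
n,l,st,c=cv2.connectedComponentsWithStats(m);i=l[148,288];ys,xs=np.where(l==i);p=np.c_[xs,ys]
d=depthpt(im,p);a=np.array([.969,.246]);u=(d[:,:2]-[463,358.4])@a
print(len(p),[np.median(d[(u>x)&(u<x+15),2]) for x in(-35,-20,-5,10,22)])
cv2.imwrite('pics/red2.png',cv2.resize(im['frame'][120:215,220:330,::-1],None,fx=6,fy=6))
E
```

```text
clock: 3.45
position: [491.7, 367.5, 146.3]
ee_rot: [0.98, -0.199, 0.003, -0.005]
contact_force: [0.3, 0.8, -0.2]
gripper_width: 0.1
grasp_force: 0.0
clock: 3.85
position: [443.6, 375.3, 230.3]
ee_rot: [0.98, -0.199, -0.0, -0.001]
contact_force: [-0.5, -0.0, -0.3]
gripper_width: -0.1
grasp_force: 0.0
[ 228  105   75   82 3006] [264.68263473 146.03992016]
237 [np.float64(50.81502630372688), np.float64(49.068796550849896), np.float64(46.17042366486568), np.float64(44.62189311456983), np.float64(42.77593232900797)]
```

View pics/red2.png

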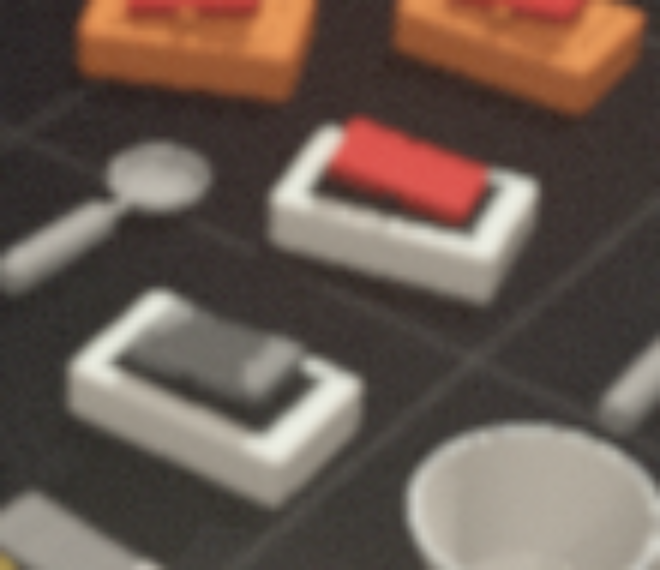

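The red paddle is now tipped over: its right end is low, with heights going from 51 down to 43 mm. The grey paddle is unchanged. Now to the white key.

```bash
python3 -m jog '[[[0,-0.5,0],[0,0,0],1],[[0.2,-1,0],[0,0,0],1],[[0.25,-1,0],[0,0,0],1]]'
python3 -m jog '[[[0.1,-0.5,0],[0,0,0],1],[[0.25,-1,0],[0,0,0],1],[[0.25,-1,0],[0,0,0],1]]'
python3 -m jog '[[[0.1,-0.5,0],[0,0,0],1],[[0.25,-1,0],[0,0,0],1],[[0.25,-1,0],[0,0,0],1]]'
python3 -m jog '[[[0.1,-0.3,0],[0,0,0],1],[[0.25,-0.55,0],[0,0,0],1],[[0.25,-0.55,0],[0,0,0],1],[[0.25,-0.55,0],[0,0,0],1]]'
python3 - <<'E'
from h import *
im=get_image('wrist');save(im,'w2.png')
import pickle;pickle.dump(im,open('w2.pkl','wb'));print(plane(im,[(256,192)],46),read_state()['position'])
E
```

```text
clock: 4.25
position: [468.8, 270.4, 227.2]
ee_rot: [0.979, -0.202, -0.002, 0.002]
contact_force: [-0.5, 0.5, 0.3]
gripper_width: -0.2
grasp_force: 0.0
clock: 4.55
position: [494.2, 170.7, 227.2]
ee_rot: [0.979, -0.202, -0.002, 0.002]
contact_force: [0.4, 0.4, 0.0]
gripper_width: -0.5
grasp_force: 0.0
clock: 4.85
position: [519.4, 71.3, 227.4]
ee_rot: [0.979, -0.202, -0.002, 0.001]
contact_force: [-0.2, 1.6, 0.4]
gripper_width: -0.4
grasp_force: 0.0
clock: 5.25
position: [544.1, 20.4, 227.7]
ee_rot: [0.98, -0.2, -0.001, 0.001]
contact_force: [0.6, 0.1, -0.2]
gripper_width: -0.1
grasp_force: 0.0
[[522.40976562  29.86077144  46.        ]] [543.93052048  20.80635038 228.06659572]
```

View pics/w2.png

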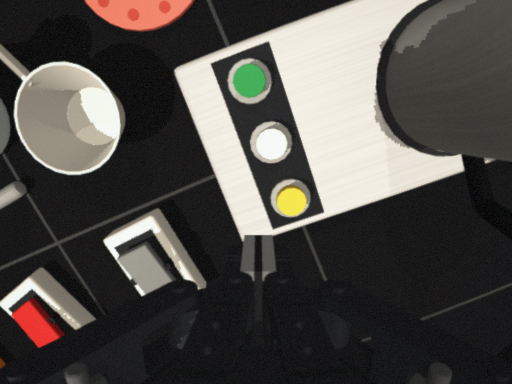

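The wrist view shows the keys: green (250,80), white (271,143), yellow (292,201). The kettle is to the right and the grey and red blocks are at lower left.

```bash
python3 - <<'E'
from h import *
import pickle
im=pickle.load(open('w2.pkl','rb'));hsv=cv2.cvtColor(im['frame'],cv2.COLOR_RGB2HSV)
for n,lo,hi,uv in [('y',(20,120,120),(35,255,255),(292,201)),('g',(45,120,60),(85,255,255),(250,80)),('w',(0,0,215),(180,40,255),(271,143))]:
    m=cv2.inRange(hsv,np.array(lo),np.array(hi));_,l,st,c=cv2.connectedComponentsWithStats(m);i=l[uv[1],uv[0]]
    print(n,st[i],c[i],plane(im,[c[i]],46)[0].round(1),np.median(depthpt(im,[c[i]]),0).round(1))
E
```

```text
y [277 185  30  31 705] [290.96737589 200.10780142] [499.6  -0.8  46. ] [500.   -0.8  47.2]
g [234  64  31  33 800] [249.1175   80.16125] [628.1  -8.2  46. ] [628.1  -8.2  46.4]
w [256 129  31  31 750] [270.944      143.71733333] [563.2  -4.   46. ] [563.3  -4.   47. ]
```

```bash
python3 -m jog '[[[0.19,-0.24,0],[0,0,0],1],[[0.19,-0.24,-0.5],[0,0,0],1],[[0.19,-0.24,-1],[0,0,0],1],[[0.19,-0.24,-1],[0,0,0],1]]'
python3 -m jog '[[[0,0,-0.4],[0,0,0],1],[[0,0,-0.65],[0,0,0],1],[[0,0,-0.65],[0,0,0],1],[[0,0,-0.65],[0,0,0],1]]'
python3 -m jog '[[[0,0,-0.05],[0,0,0],1],[[0,0,-0.1],[0,0,0],1],[[0,0,-0.15],[0,0,0],1],[[0,0,-0.2],[0,0,0],1],[[0,0,-0.24],[0,0,0],1],[[0,0,-0.24],[0,0,0],1],[[0,0,-0.24],[0,0,0],1]]'
```

```text
clock: 5.7
position: [557.8, -3.6, 122.4]
ee_rot: [0.98, -0.2, -0.008, 0.003]
contact_force: [-1.2, -0.8, -0.7]
gripper_width: -0.2
grasp_force: 0.0
clock: 6.1
position: [564.9, -2.9, 66.4]
ee_rot: [0.98, -0.199, 0.001, -0.0]
contact_force: [-0.3, -0.3, 1.3]
gripper_width: 0.3
grasp_force: 0.0
clock: 6.8
position: [563.1, -3.9, 40.0]
ee_rot: [0.98, -0.2, -0.0, 0.0]
contact_force: [-0.2, -1.2, 0.5]
gripper_width: 0.1
grasp_force: 0.0
```

```bash
python3 -m jog '[[[0,0,-0.02],[0,0,0],1],[[0,0,-0.03],[0,0,0],1],[[0,0,-0.03],[0,0,0],1],[[0,0,-0.03],[0,0,0],1]]'
```

```text
clock: 7.2
position: [563.4, -3.9, 38.1]
ee_rot: [0.98, -0.199, 0.0, 0.0]
contact_force: [-2.5, 0.5, 5.8]
gripper_width: 0.0
grasp_force: 2.8
```

```bash
python3 -m jog '[[[0,0,-0.02],[0,0,0],1],[[0,0,-0.03],[0,0,0],1],[[0,0,-0.03],[0,0,0],1],[[0,0,-0.03],[0,0,0],1]]'
```

```text
clock: 7.6
position: [563.4, -3.9, 37.9]
ee_rot: [0.98, -0.199, 0.0, 0.0]
contact_force: [-7.5, 1.3, 22.6]
gripper_width: 0.1
grasp_force: 11.0
```

The white key is at its stop (22 N at 37.9 mm). Next I lift, shift 65 mm to green, and press it.

```bash
python3 -m jog '[[[0,0,0.4],[0,0,0],1],[[0,0,0.5],[0,0,0],1],[[0.4,-0.02,0.5],[0,0,0],1],[[0.65,-0.04,0.5],[0,0,0],1],[[0.65,-0.04,0.5],[0,0,0],1],[[0.65,-0.04,0.4],[0,0,0],1],[[0.65,-0.04,0.3],[0,0,0],1],[[0.65,-0.04,0.3],[0,0,0],1]]'
```

```text
clock: 8.4
position: [625.8, -8.1, 61.7]
ee_rot: [0.98, -0.2, -0.003, 0.001]
contact_force: [0.5, -0.3, -0.6]
gripper_width: -0.2
grasp_force: 0.0
```

```bash
python3 - <<'E'
from h import *
im=get_image('wrist');save(im,'w3.png')
E
```

```text
(no output)
```

View pics/w3.png

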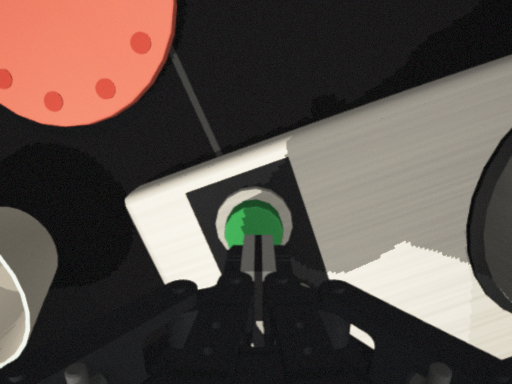

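The fingertips at (258,240) are over the green key, whose centre is near (255,225).

```bash
python3 -m jog '[[[0.01,0,-0.1],[0,0,0],1],[[0.01,0,-0.15],[0,0,0],1],[[0.01,0,-0.2],[0,0,0],1],[[0.01,0,-0.25],[0,0,0],1],[[0.01,0,-0.28],[0,0,0],1],[[0.01,0,-0.28],[0,0,0],1],[[0.01,0,-0.28],[0,0,0],1]]'
```

```text
clock: 9.15
position: [629.1, -7.7, 38.0]
ee_rot: [0.98, -0.199, -0.0, 0.0]
contact_force: [-4.4, 0.6, 10.4]
gripper_width: -0.1
grasp_force: 5.0
```

The green key is at its stop: 38.0 mm and 10 N, more than the 5 N spring. I lift clear and check.

```bash
python3 -m jog '[[[0,0,-0.01],[0,0,0],1],[[0,0,-0.01],[0,0,0],1],[[0,0,0.4],[0,0,0],1],[[0,0,0.9],[0,0,0],1],[[0,0,1],[0,0,0],1]]'
python3 -m jog '[[[-0.4,0.2,0.5],[0,0,0],1],[[-0.8,0.3,0.9],[0,0,0],1],[[-0.85,0.3,0.9],[0,0,0],1],[[-0.85,0.3,0.9],[0,0,0],1],[[-0.85,0.3,0.9],[0,0,0],1]]'
python3 - <<'E'
from h import *
im=get_image('wrist');hsv=cv2.cvtColor(im['frame'],cv2.COLOR_RGB2HSV)
c=np.array([[291,200],[249,80],[271,143]])
for n,P in zip('ygw',((499.6,-.8),(628.1,-8.2),(563.2,-4))):
    X=np.array([*P,44.]);q=np.array(im['R'])@X+im['t'];K=np.array([[im['fx'],0,im['cx']],[0,im['fy'],im['cy']],[0,0,1]])
    u=cv2.projectPoints(X.reshape(1,1,3),cv2.Rodrigues(np.array(im['R']))[0],np.array(im['t'],float),K,np.array(im['distortion']))[0].ravel()
    g=np.mgrid[-4:5,-4:5].reshape(2,-1).T+u;print(n,u.round(),np.median(depthpt(im,g)[:,2]))
cv2.imwrite('pics/end.png',cv2.resize(get_image('scene')['frame'][:,:,::-1],(800,600)))
E
```

```text
clock: 9.65
position: [633.3, -7.5, 143.0]
ee_rot: [0.98, -0.199, 0.006, -0.002]
contact_force: [0.8, -0.1, 0.3]
gripper_width: -0.1
grasp_force: 0.0
clock: 10.15
position: [544.4, 22.4, 226.5]
ee_rot: [0.98, -0.199, 0.001, -0.001]
contact_force: [0.0, 0.2, 0.3]
gripper_width: -0.1
grasp_force: 0.0
y [293. 200.] 47.39935886993586
g [252.  80.] 47.68639903993729
w [273. 144.] 39.255328818344466
```

View pics/end.png

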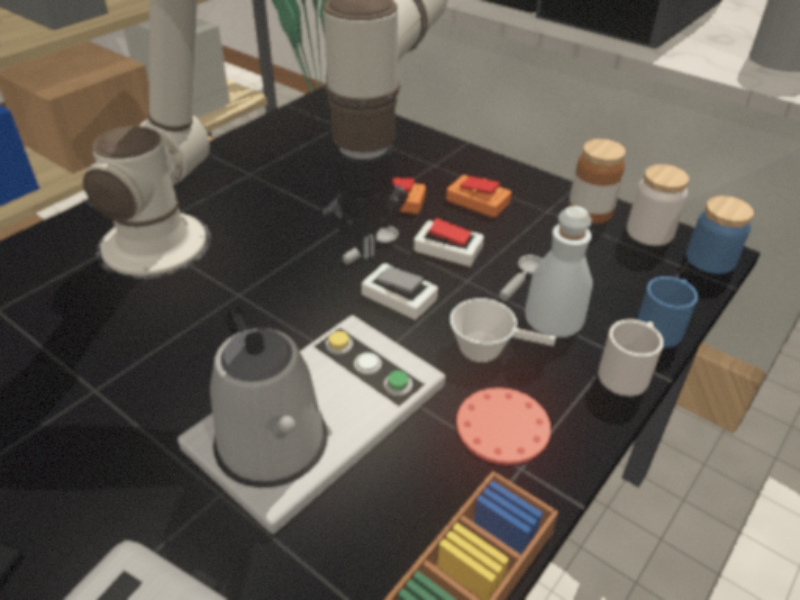

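The final scene shows the red paddle over (450,233), the white key in, green and yellow out, and nothing else moved.

```bash
python3 -c "from bench import job_done;print(job_done())"
```

```text
the job is handed in; nothing more can be done
None
```

I tipped the red paddle over, pressed the white key in, then pressed the green key and let it spring back, in that order; the last images show white down, green and yellow out, and everything else in place. The job is handed in at about 10 s, and no verdict was returned.

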